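Uncover and shut the marked bench tap

TASK

Push the blue cover of the tap box along its guides to the robot's left, all the way to the end stop, so that the two taps under it are bare. Then push the red handle with the white band round to its shut stop, leaving the black handle open as it is. Only push with the fingertips: do not lift the cover, leave it lying flat in its guides, leave the bottle, dish and marker where they are, and draw the hand clear at the end.

Things in the scene. Friction and masses are not known exactly. Their poses are not given: they have to be found in the camera images.
- tap_box: Fixed grey box on the bench, 149 (x) x 493 (y) x 80 mm high; origin at the centre of its underside, y along its length (+y to the robot's left), x away from the robot. Long walls 66 mm high carry the cover between guide lips 80 mm high. Left of own y = +12 mm is a closed deck at z = 64 mm. Brass hose ends stick out of the front, to own x = -102 mm.
- bay (a point): Centre of the floor of the open bay in the right part of the box, which holds the two taps; z = 14 mm. Inside, the bay measures 124 mm along the box's x and 252 mm along its y (box y = -240 to +12 mm).
- end_stop (a point): Middle of the inner face of the box's left end wall (box y = +240 mm), at z = 70 mm: the stop for the cover's left edge. The wall is 80 mm high.
- cover_mid (a point): Centre of the top face (z = 74 mm) of the loose blue cover: a plate 135 (x) x 228 (y) x 8 mm, 0.3 to 0.65 kg, lying on the long walls. It slides along the box's y with 2 mm play at each guide and a few N of friction. In the box's frame it starts at y = -0.126 to -0.096 m, over both taps, and lies at y = +0.126 m when it meets the end stop.
- push_bar (a point): Centre of the aluminium push bar on the cover, 30 mm to the -y side of the cover's middle, z = 87 mm. The bar runs along the cover's x: 100 mm long, 16 mm thick (y), standing up from z = 74 to z = 100 mm. On its -y side 76 mm of flat cover are free to put the fingertips over. It is at box y = +0.096 m when the cover meets the end stop.
- marked_handle (a joint): Angle of the red tap handle with a white band, rad: 0 = fully open, handle pointing to the box's -x (towards the robot); grows as the handle is swung to the box's +y (clockwise from above); 1.571 = shut, at its hard stop, pointing to +y. It stays where it is left and takes about 2 N at the handle's end.
- marked_pivot (a point): Point on the upright turning axis of the red handle, at half the handle's height (z = 52 mm). The red and the black tap may change places: the pivots lie at box x = +28 mm and y = -180 or -80 mm.
- marked_tip (a point): Free end of the red handle, 55 mm from its pivot. The handle is a bar 14 mm wide, 16 mm high (z = 44 to 60 mm), with a hub of 13 mm radius. Under it a brass pipe along the box's x reaches up to z = 32 mm and the tap body to 36 mm; from z = 38 mm up the bay beside the handle is free.
- plain_handle (a joint): Angle of the black handle of the other tap, same shape and direction; starts more or less open and must stay as it is.
- plain_tip (a point): Free end of the black handle, z = 52 mm.
- bottle: Small brown bottle with white cap, 34 mm across, 64 mm high, stands loose behind the box; origin at the centre of its underside.
- dish: Petri dish, 59 mm across, 14 mm high, lies loose in front of the box; origin at the centre of its underside.
- marker: White marker pen with black cap, 135 mm long, 17 mm thick, lies loose in front of the box; origin under its middle.

How it is judged:
By the outcome, as a careful person would: the job done as asked, in the order asked, and still so for the second after the job is handed in, with the robot touching nothing.
It also fails if it takes over 45 s, if anything falls off the work surface, if the arm or the gripper's body presses on something with over 40 N, if the wrist force passes 120 N, or if a joint passes its speed limit or range.

ROBOT

A 6-joint arm with a two-finger parallel gripper is mounted at the origin on a cart in front of the work surface, level with it; the furniture and walls round the work are solid. World frame = base frame: x ahead of the robot, y to its left, z up, the work surface at z = 0. Lengths are in m, angles in degrees, forces in N, time in s.
With the tool pointing down it reaches from about 0.375 to 0.75 m from the base axis. Payload 9 kg.
Tool frame: the origin (TCP) lies at the very end of the fingers, on their centre line; the grasp point (between the pads) lies 19 mm behind it; x points along the fingers, y is the direction in which the jaws open and shut, and the axes are right-handed (so a half turn about x gives the same grasp; the last joint's range is limited). The gripper opens to 85 mm and grips with 20 to 120 N. Pads are 22 mm wide; open, the fingers measure 114 mm over their backs; the gripper's body (76 mm by 85 mm) begins 54 mm behind the grasp point. The pads swing forward as they close: fully open they stand 13 mm farther back than shut.
Start: joints at [57.026, 5.964, 5.575, 89.605, 0, 77.527], TCP at [0.21, 0.562, 0.231] pointing down, gripper open.
Joint ranges: [-171.21, 171.21], [-48.23, 106.86], [-62.78, 66.21], [-105.2, 120.99], [-86.42, 89.51], [-180, 180]. Speed limits (degrees/s): [127.2, 127.2, 147.25, 180, 180, 180].

INTERFACE

Orientations are given as a 3x3 rotation matrix whose columns are the frame's x, y, z axes.
In Python, from station import * gives the robot as it stands.
- The arm moves only by the tool step_arm, never from a script. Its argument "plan" is a list of rows, each an object with "offset": the shift along the tool's x, y, z in cm, a list of three; "twist": the turn about the tool's x in degrees; "gripper": the closure, from 0 (fully open) to 1 (shut). A call has 1 to 5 rows; each row is the pose to reach, as a shift and turn from the pose commanded when the call began, along the tool's axes at that moment; what a row does not reach only later rows make up. A row lasts 1/8 s, in which the tool goes at most 62.5 mm and 10.7 degrees, less where a joint would pass 70% of its speed; a pose out of reach is approached as far as the arm can. A call with a gripper value outside its range is refused whole. The fingers move at their own pace and stop on an object; "squeeze" is the grip in N (left out, the last holds). Time passes only in rows, so rows that repeat a pose let the fingers close. It gives the time, the measured TCP pose, the force and the opening at its end, in the units of the state.
- get_obs(): the state, without advancing time (a new reading comes with each control period).
- capture(name): name is "side" or "top" or "wrist"; returns a dict with "frame" (480x640x3 uint8, red, green, blue), "vertical_fov" (degrees; the focal length in pixels is half the picture's height over the tangent of half this angle, whatever the lens; pixels are square), "cx", "cy" (the principal point, pixels), "world_from_camera" (4x4, takes a point from camera to world coordinates). Camera axes: x right, y down, z forward; pixel columns grow to the right and rows downward; lengths in m; the calibration is good to about 2 mm. A picture is of the moment at which its call begins. There is no depth.
- sign_off(): hands the job in, once; it reports no verdict.
The state is a dict: "t": time; "q": joint angles; "joint_vel": joint speeds; "joint_torque": joint torques, N m; "tool_pos": TCP position; "orientation": TCP orientation; "ft_force": force on the tool from outside, world axes, zero at the start; "moment": the same for the moment, N m; "gripper_width": finger opening in m.
Only numpy, scipy, OpenCV 4.12 (cv2) and the standard library are available. Lean on these libraries where they do the work, as an engineer would, in place of code of your own. Each camera call takes 0.05 s, during which the arm holds its last target.

## Working session

There is one attempt and no reset: what is moved stays moved. The work goes in short steps, Python scripts to look and compute and a tool call to move; the robot and the scene stay as the last step left them, time stands still between calls to the robot, and variables do not carry over. Pictures are saved under pics/ and viewed, and the job is handed in when it is done.

Besides the shell and the picture viewer there is one more tool, called after "Request:" as name([rows], argument=value, ...), one row to a line, values as JSON. step_arm: Moves the arm, as the interface text tells. Its arguments: {"type":"object","properties":{"plan":{"type":"array"},"squeeze":{"type":"number"}},"required":["plan"]}

```bash
ls; mkdir -p pics
python3 - <<'E'
from station import *
import cv2
o=get_obs()
for k,v in o.items(): print(k,v)
for n in ["side","top","wrist"]:
    c=capture(n); cv2.imwrite(f"pics/{n}0.png",c["frame"][:,:,::-1]); print(n,c["vertical_fov"],c["cx"],c["cy"],c["world_from_camera"].round(4).tolist() if hasattr(c["world_from_camera"],'round') else c["world_from_camera"])
E
```

```text
pics
t 0.0
q [5.70247646e+01 5.99642747e+00 5.52659376e+00 8.96036784e+01
 3.29773153e-04 7.75255393e+01]
joint_vel [-0.04569543 -0.04747562  0.09492452  0.03320117  0.08056232  0.03970869]
joint_torque [ 1.42572702e-03 -5.56926048e+01  5.03652799e+01  1.69065536e-02
 -2.00687005e-04 -2.02670137e-06]
tool_pos [0.20995155 0.56172064 0.23054024]
orientation [[-7.03150753e-04  3.50219609e-01  9.36667354e-01]
 [-1.07320764e-03  9.36666781e-01 -3.50220200e-01]
 [-9.99999177e-01 -1.25149615e-03 -2.82759594e-04]]
ft_force [ 0.26198568 -1.10332142 -0.51702662]
moment [ 0.00588931 -0.03972821  0.04634436]
gripper_width 0.08575537066508522
side 49.93261837635317 323.6630619193738 238.91794350887423 [[0.0796, -0.8437, 0.5308, 0.0384], [-0.9968, -0.0614, 0.0519, -0.0134], [-0.0112, -0.5333, -0.8459, 0.9321], [0.0, 0.0, 0.0, 1.0]]
top 50.06349012003796 319.84919677507327 238.09187935053734 [[0.0138, -0.9929, 0.1185, 0.4613], [-0.9999, -0.0142, -0.0019, 0.0302], [0.0036, -0.1184, -0.993, 0.9561], [0.0, 0.0, 0.0, 1.0]]
wrist 69.78763791800529 322.9785524777637 239.84459161876322 [[0.35, 0.8922, 0.2855, 0.1368], [0.9368, -0.333, -0.1075, 0.5898], [-0.0008, 0.3051, -0.9523, 0.3735], [0.0, 0.0, 0.0, 1.0]]
```

View pics/side0.png

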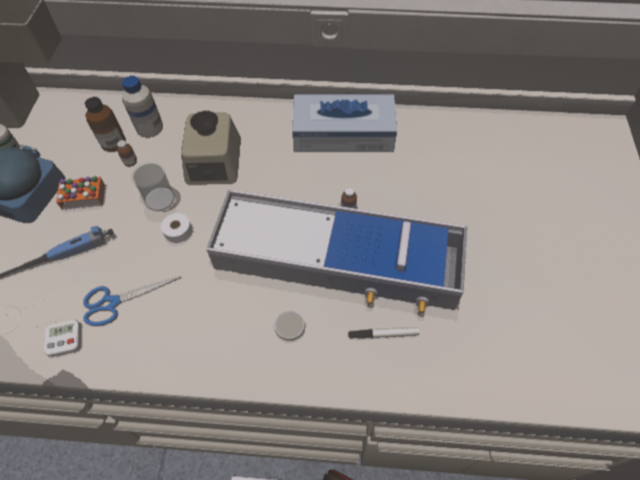

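View pics/top0.png

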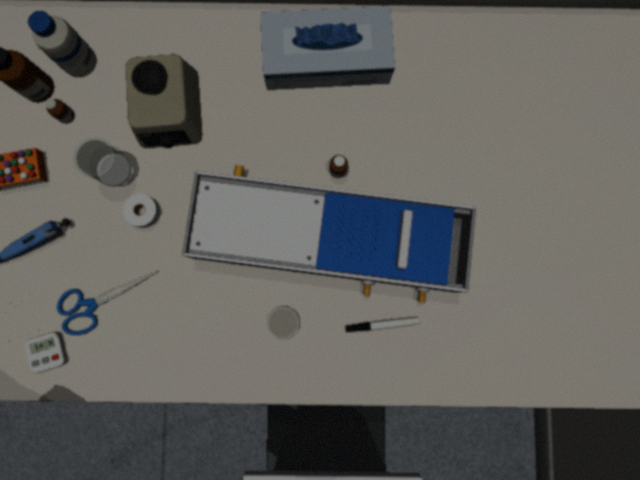

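View pics/wrist0.png

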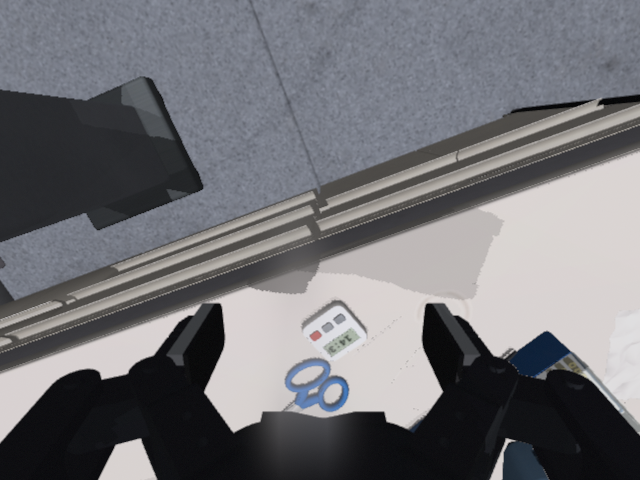

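Run:
```python
import cv2
a=cv2.imread("pics/top0.png"); cv2.imwrite("pics/topz.png",cv2.resize(a[160:310,175:485],None,fx=2.58,fy=2.58,interpolation=cv2.INTER_CUBIC))
a=cv2.imread("pics/side0.png"); cv2.imwrite("pics/sidez.png",cv2.resize(a[180:320,200:480],None,fx=2.8,fy=2.8,interpolation=cv2.INTER_CUBIC))
```

```text
(no output)
```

View pics/topz.png

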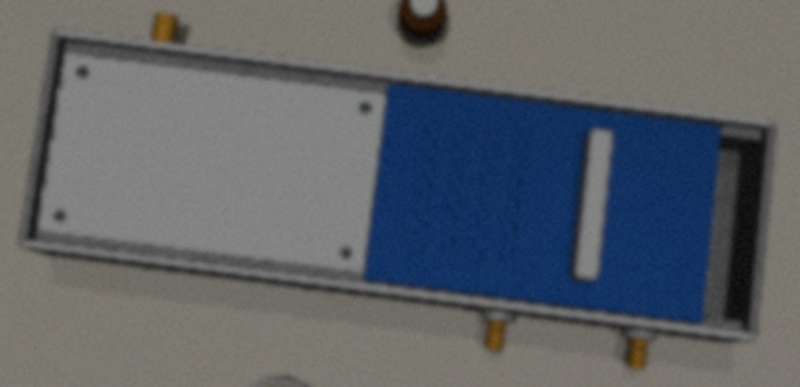

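View pics/sidez.png

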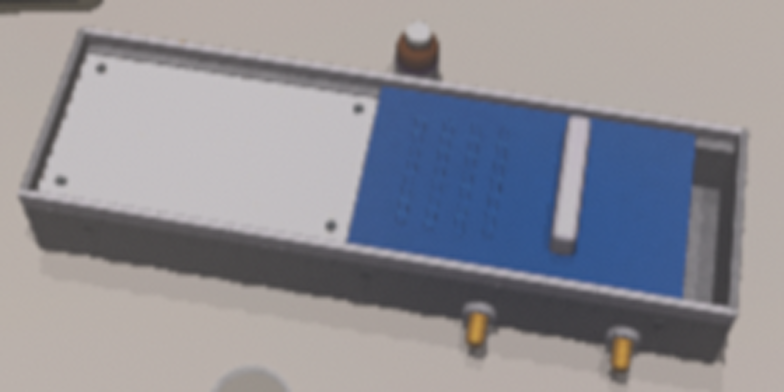

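```bash
cat > h.py <<'E'
import numpy as np
def ray(c,p):
    f=240/np.tan(np.radians(c["vertical_fov"])/2); T=np.array(c["world_from_camera"])
    d=T[:3,:3]@np.array([(p[0]-c["cx"])/f,(p[1]-c["cy"])/f,1]); return T[:3,3],d
def plane(c,p,z):
    o,d=ray(c,p); return o+d*(z-o[2])/d[2]
def tri(c1,p1,c2,p2):
    o1,d1=ray(c1,p1);o2,d2=ray(c2,p2)
    s=np.linalg.lstsq(np.c_[d1,-d2],o2-o1,rcond=None)[0]
    a=o1+d1*s[0];b=o2+d2*s[1]; return (a+b)/2,np.linalg.norm(a-b)
def proj(c,P):
    T=np.array(c["world_from_camera"]); f=240/np.tan(np.radians(c["vertical_fov"])/2)
    q=T[:3,:3].T@(np.array(P)-T[:3,3]); return np.array([c["cx"]+f*q[0]/q[2],c["cy"]+f*q[1]/q[2]])
E
python3 - <<'E'
from station import *
from h import *
t=capture("top");s=capture("side")
T=np.array([(55,34),(775,124),(753,338),(22,247),(589,128),(612,130),(597,281),(572,277)])/2.58+[175,160]
S=np.array([(83,31),(745,129),(735,316),(23,193),(570,116),(590,119),(575,240),(553,237)])/2.8+[200,180]
R=[]
for i,(a,b) in enumerate(zip(T,S)):
    z=.08 if i<4 else .1
    p,e=tri(t,a,s,b); R.append((plane(t,a,z)+plane(s,b,z))/2)
    print(p.round(4),round(e,4),plane(t,a,z).round(4),plane(s,b,z).round(4))
R=np.array(R); c=R[:4].mean(0); print("box",c)
print("len",np.linalg.norm(R[0]-R[1]),np.linalg.norm(R[3]-R[2]),np.linalg.norm(R[0]-R[3]))
v=(R[0]+R[3]-R[1]-R[2]);yaw=np.degrees(np.arctan2(-v[0],v[1]));print("yaw",yaw)
u=v[:2]/np.linalg.norm(v[:2]); b=R[4:].mean(0);d=b-c;ex=np.array([u[1],-u[0]])
print("bar",b,"box y",d[:2]@u,"x",d[:2]@ex)
w=R[4]-R[7];print("bar yaw",np.degrees(np.arctan2(w[1],w[0])), get_obs()['t'])
E
```

```text
[0.6768 0.2445 0.0794] 0.0017 [0.6766 0.2453 0.08  ] [0.6763 0.2434 0.08  ]
[ 0.6215 -0.2389  0.0831] 0.0001 [ 0.622  -0.2399  0.08  ] [ 0.6236 -0.2397  0.08  ]
[ 0.4791 -0.2248  0.0726] 0.0008 [ 0.479  -0.2222  0.08  ] [ 0.4755 -0.2234  0.08  ]
[0.5319 0.2594 0.0838] 0.0011 [0.5322 0.261  0.08  ] [0.5341 0.26   0.08  ]
[ 0.6149 -0.1136  0.0955] 0.0023 [ 0.6139 -0.1117  0.1   ] [ 0.612  -0.1142  0.1   ]
[ 0.6138 -0.1282  0.0951] 0.001 [ 0.6128 -0.1268  0.1   ] [ 0.6105 -0.128   0.1   ]
[ 0.5139 -0.117   0.0988] 0.0008 [ 0.5138 -0.1163  0.1   ] [ 0.5133 -0.1172  0.1   ]
[ 0.5165 -0.102   0.0962] 0.0024 [ 0.5162 -0.1002  0.1   ] [ 0.5145 -0.1028  0.1   ]
box [0.57740776 0.01056948 0.08      ]
len 0.4870786779678798 0.4865566265661496 0.14422583257230484
yaw -6.464723693061806
bar [ 0.56338986 -0.11465979  0.1       ] box y -0.12601128333638412 x 0.00017097594258583373
bar yaw -6.699745333552694 0.25
```

```bash
cat >> h.py <<'E'
C=np.array([0.5774,0.0106]); YAW=-6.46
r=np.radians(YAW); EX=np.array([np.cos(r),np.sin(r)]); EY=np.array([-np.sin(r),np.cos(r)])
def w(bx,by,z): return np.r_[C+bx*EX+by*EY,z]
def where(o):
    p=np.array(o["tool_pos"]);d=p[:2]-C; return np.r_[d@EX,d@EY,p[2]]
def off(o,bx,by,z):
    R=np.array(o["orientation"]); t=np.degrees(np.arctan2(R[1,1],R[0,1]))
    return (R.T@(w(bx,by,z)-np.array(o["tool_pos"]))*100).round(2), "twist",round(t-(90+YAW),2)
E
python3 -c "
from station import *
from h import *
print(off(get_obs(),0,-.172,.15))"
```

```text
(array([  8.12, -55.45,  57.89]), 'twist', np.float64(-14.04))
```

Request:
step_arm([
  {"offset": [0, -5.5, 5.8], "twist": -7, "gripper": 1},
  {"offset": [0, -11, 11.6], "twist": -14, "gripper": 1},
  {"offset": [0, -16.5, 17.4], "twist": -14, "gripper": 1},
  {"offset": [0, -22, 23.2], "twist": -14, "gripper": 1},
  {"offset": [0, -27.5, 29], "twist": -14, "gripper": 1},
], squeeze=40)

```text
t: 0.88
tool_pos: [0.3477, 0.2795, 0.2313]
orientation: [[0.001, 0.113, 0.994], [0.0, 0.994, -0.113], [-1.0, 0.0, 0.001]]
ft_force: [1.5, 0.0, -0.8]
gripper_width: 0.0001
```

```bash
python3 -c "
from station import *
from h import *
o=get_obs();print(o['t'],where(o),off(o,0,-.172,.15),o['gripper_width'])"
```

```text
0.875 [-0.25849827  0.24132214  0.23133405] (array([  8.13, -41.33,  25.86]), 'twist', np.float64(-0.02)) 6.052441874755946e-05
```

Request:
step_arm([
  {"offset": [0, -6, 3.5], "twist": 0, "gripper": 1},
  {"offset": [0, -12, 7], "twist": 0, "gripper": 1},
  {"offset": [0, -18, 10.5], "twist": 0, "gripper": 1},
  {"offset": [0, -24, 14], "twist": 0, "gripper": 1},
  {"offset": [0, -24, 14], "twist": 0, "gripper": 1},
])

```text
t: 1.5
tool_pos: [0.4598, 0.024, 0.2311]
orientation: [[0.0, 0.116, 0.993], [-0.0, 0.993, -0.116], [-1.0, -0.0, 0.0]]
ft_force: [0.8, 0.9, 0.2]
gripper_width: -0.0001
```

```bash
python3 -c "
from station import *
from h import *
o=get_obs();print(o['t'],where(o),off(o,0,-.172,.15),o['gripper_width'])"
```

```text
1.5 [-1.18339147e-01  5.68857736e-05  2.31079581e-01] (array([  8.11, -17.16,  11.9 ]), 'twist', np.float64(-0.22)) -9.524701644852335e-05
```

Request:
step_arm([
  {"offset": [2, -6, 4], "twist": 0, "gripper": 1},
  {"offset": [4, -12, 8], "twist": 0, "gripper": 1},
  {"offset": [6, -17.2, 11.9], "twist": 0, "gripper": 1},
  {"offset": [8, -17.2, 11.9], "twist": 0, "gripper": 1},
  {"offset": [8, -17.2, 11.9], "twist": 0, "gripper": 1},
])

```text
t: 2.12
tool_pos: [0.5569, -0.1585, 0.1482]
orientation: [[-0.004, 0.115, 0.993], [0.002, 0.993, -0.115], [-1.0, 0.002, -0.004]]
ft_force: [0.4, 0.2, 0.1]
gripper_width: 0.0001
```

Run:
```python
from station import *
from h import *
import cv2
o=get_obs();print(o['t'],where(o),off(o,0,-.172,.082))
for n in ["wrist","side"]:
    c=capture(n); cv2.imwrite(f"pics/{n}1.png",c["frame"][:,:,::-1])
    print(n,[ (proj(c,w(0,y,z))).round(0) for y,z in [(-.126,.1),(-.134,.1),(-.172,.15),(-.172,.074)]])
```

```text
2.125 [-0.00138093 -0.17034337  0.14818543] (array([ 6.62, -0.18,  0.17]), 'twist', np.float64(-0.17))
wrist [array([396., 269.]), array([382., 269.]), array([318., 311.]), array([319., 254.])]
side [array([404., 243.]), array([408., 243.]), array([433., 232.]), array([426., 254.])]
```

View pics/wrist1.png

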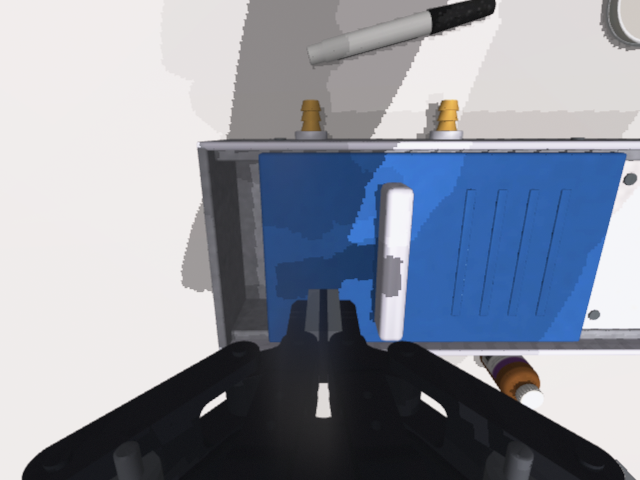

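View pics/side1.png

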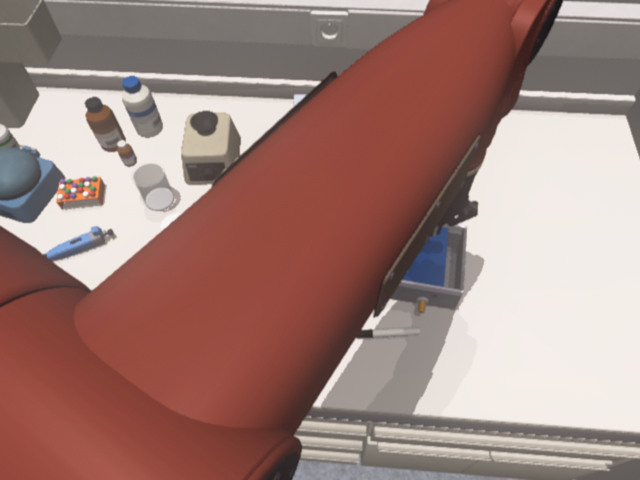

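Request:
step_arm([
  {"offset": [3.3, -0.2, 0.2], "twist": 0, "gripper": 1},
  {"offset": [5.5, -0.2, 0.2], "twist": 0, "gripper": 1},
  {"offset": [6.4, -0.2, 0.2], "twist": 0, "gripper": 1},
  {"offset": [6.4, -0.2, 0.2], "twist": 0, "gripper": 1},
])

```text
t: 2.72
tool_pos: [0.5598, -0.1591, 0.0881]
orientation: [[0.001, 0.112, 0.994], [-0.0, 0.994, -0.112], [-1.0, -0.0, 0.001]]
ft_force: [-0.7, -0.0, -0.4]
gripper_width: 0.0
```

Run:
```python
from station import *
from h import *
import cv2
o=get_obs();print(o['t'],where(o),o['ft_force'],off(o,0,-.15,.084))
c=capture("wrist"); cv2.imwrite(f"pics/wrist2.png",c["frame"][:,:,::-1])
```

```text
2.725 [ 0.00158597 -0.17061311  0.08807697] [-0.73087096 -0.03288152 -0.38349745] (array([ 0.41,  2.06, -0.16]), 'twist', np.float64(0.0))
```

View pics/wrist2.png

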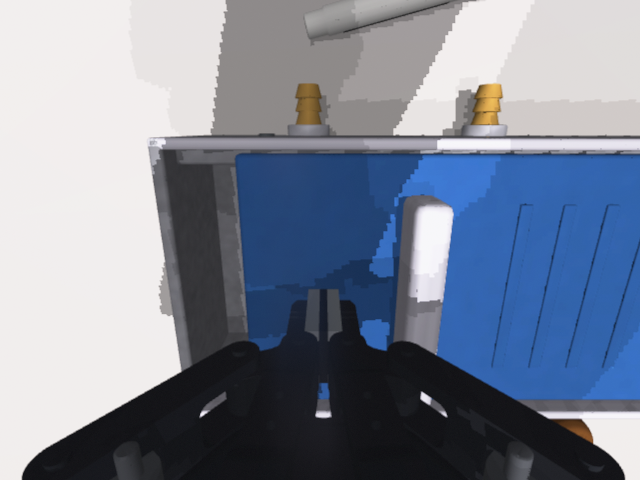

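Request:
step_arm([
  {"offset": [0.3, 1, -0.1], "twist": 0, "gripper": 1},
  {"offset": [0.3, 2, -0.1], "twist": 0, "gripper": 1},
  {"offset": [0.3, 3, -0.1], "twist": 0, "gripper": 1},
  {"offset": [0.3, 4.2, -0.1], "twist": 0, "gripper": 1},
  {"offset": [0.3, 5.5, -0.1], "twist": 0, "gripper": 1},
])

```text
t: 3.4
tool_pos: [0.5652, -0.1044, 0.0847]
orientation: [[0.001, 0.113, 0.994], [-0.001, 0.994, -0.113], [-1.0, -0.001, 0.001]]
ft_force: [-0.1, -4.2, 3.7]
gripper_width: 0.0001
```

Run:
```python
from station import *
from h import *
import cv2
o=get_obs();print(o['t'],where(o),o['ft_force'],off(o,0,.06,.084))
c=capture("wrist"); cv2.imwrite(f"pics/wrist3.png",c["frame"][:,:,::-1])
```

```text
3.4 [ 0.00084471 -0.11566912  0.08467787] [-0.09145833 -4.21901233  3.74540066] (array([ 0.06, 17.57, -0.1 ]), 'twist', np.float64(-0.05))
```

View pics/wrist3.png

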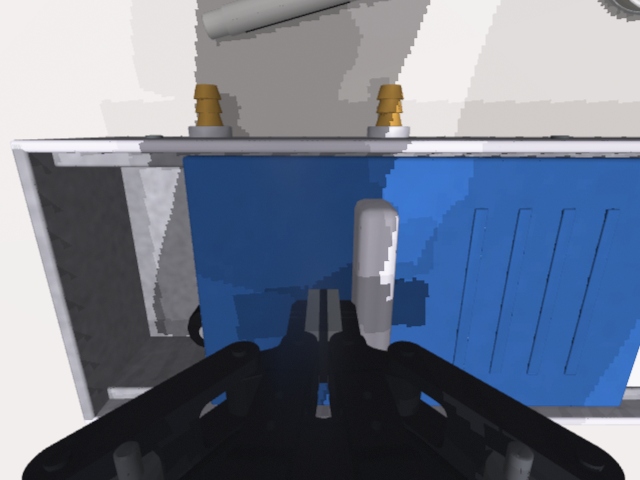

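Request:
step_arm([
  {"offset": [0, 2.2, -0.1], "twist": 0, "gripper": 1},
  {"offset": [0, 4.6, -0.1], "twist": 0, "gripper": 1},
  {"offset": [0, 7, -0.1], "twist": 0, "gripper": 1},
  {"offset": [0, 9.4, -0.1], "twist": 0, "gripper": 1},
  {"offset": [0, 11.5, -0.1], "twist": 0, "gripper": 1},
])

```text
t: 4.08
tool_pos: [0.577, 0.0107, 0.0844]
orientation: [[0.0, 0.113, 0.994], [-0.0, 0.994, -0.113], [-1.0, -0.0, 0.0]]
ft_force: [0.5, -3.4, 1.8]
gripper_width: 0.0
```

Request:
step_arm([
  {"offset": [0, 1.3, 0], "twist": 0, "gripper": 1},
  {"offset": [0, 2.6, 0], "twist": 0, "gripper": 1},
  {"offset": [0, 3.8, 0], "twist": 0, "gripper": 1},
  {"offset": [0, 4.8, 0], "twist": 0, "gripper": 1},
  {"offset": [0, 5.4, 0], "twist": 0, "gripper": 1},
])

```text
t: 4.7
tool_pos: [0.5831, 0.0636, 0.0843]
orientation: [[-0.0, 0.113, 0.994], [-0.0, 0.994, -0.113], [-1.0, -0.0, 0.0]]
ft_force: [-0.6, -4.6, 2.2]
gripper_width: -0.0003
```

Run:
```python
from station import *
from h import *
import cv2
o=get_obs();print(o['t'],where(o),o['ft_force'],off(o,0,.075,.084))
c=capture("wrist"); cv2.imwrite(f"pics/wrist4.png",c["frame"][:,:,::-1])
```

```text
4.7 [-0.00028093  0.05328241  0.08433034] [-0.55386929 -4.55564918  2.23252595] (array([0.03, 2.17, 0.03]), 'twist', np.float64(-0.03))
```

View pics/wrist4.png

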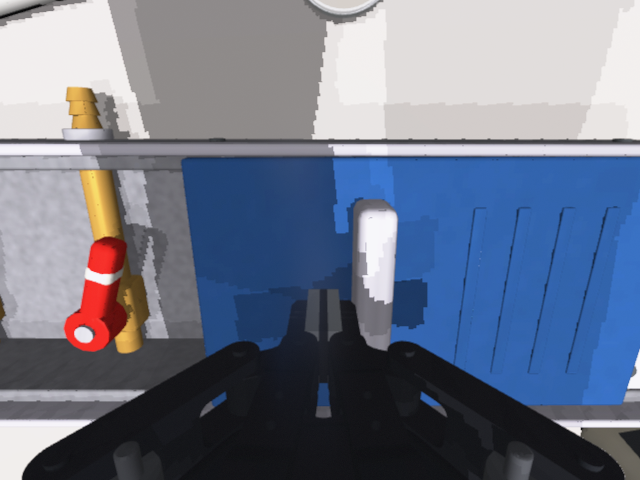

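Request:
step_arm([
  {"offset": [0, 0.5, 0], "twist": 0, "gripper": 1},
  {"offset": [0, 1.0, 0], "twist": 0, "gripper": 1},
  {"offset": [0, 1.4, 0], "twist": 0, "gripper": 1},
  {"offset": [0, 1.7, 0], "twist": 0, "gripper": 1},
])

```text
t: 5.25
tool_pos: [0.585, 0.0802, 0.0843]
orientation: [[-0.0, 0.113, 0.994], [0.0, 0.994, -0.113], [-1.0, 0.0, -0.0]]
ft_force: [-0.9, -3.4, 1.5]
gripper_width: -0.0003
```

Request:
step_arm([
  {"offset": [0, 0.2, 0], "twist": 0, "gripper": 1},
  {"offset": [0, 0.4, 0], "twist": 0, "gripper": 1},
])

```text
t: 5.5
tool_pos: [0.5854, 0.0841, 0.0843]
orientation: [[-0.0, 0.113, 0.994], [0.0, 0.994, -0.113], [-1.0, 0.0, -0.0]]
ft_force: [-0.3, -4.8, 1.0]
gripper_width: -0.0002
```

Run:
```python
from station import *
from h import *
import cv2
o=get_obs();print(o['t'],where(o),o['ft_force'])
for n in ["wrist","top"]:
    c=capture(n); cv2.imwrite(f"pics/{n}5.png",c["frame"][:,:,::-1]); print([proj(c,w(x,.096,.1)).round() for x in (-.05,.05)], [proj(c,w(x,.012,.074)).round() for x in (-.06,.06)])
```

```text
5.5 [-0.00030682  0.07390352  0.08428291] [-0.34554295 -4.81483184  0.95871359]
[array([380., 209.]), array([369., 419.])] [array([181., 174.]), array([209., 396.])]
[array([270., 252.]), array([278., 194.])] [array([319., 266.]), array([328., 197.])]
```

View pics/wrist5.png

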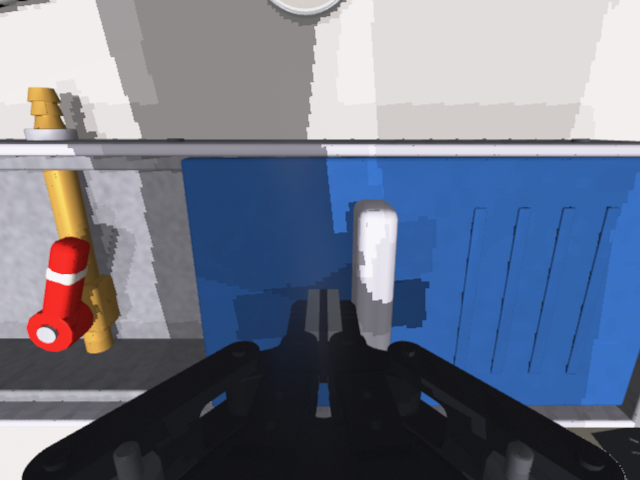

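View pics/top5.png

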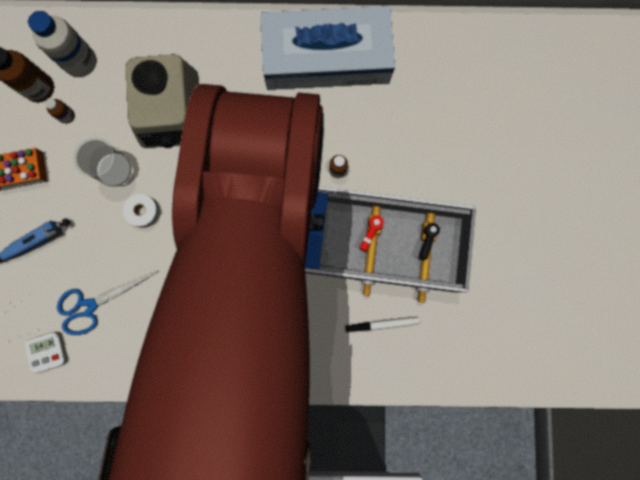

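Request:
step_arm([
  {"offset": [0, 0.2, 0], "twist": 0, "gripper": 1},
  {"offset": [0, 0.4, 0], "twist": 0, "gripper": 1},
])

```text
t: 5.85
tool_pos: [0.5853, 0.0858, 0.0843]
orientation: [[-0.002, 0.115, 0.993], [-0.005, 0.993, -0.115], [-1.0, -0.005, -0.001]]
ft_force: [-6.9, -18.8, 5.6]
gripper_width: -0.0004
```

Request:
step_arm([
  {"offset": [0, 0.15, 0], "twist": 0, "gripper": 1},
  {"offset": [0, 0.3, 0], "twist": 0, "gripper": 1},
])

```text
t: 6.1
tool_pos: [0.585, 0.0861, 0.0843]
orientation: [[-0.003, 0.116, 0.993], [-0.01, 0.993, -0.116], [-1.0, -0.01, -0.002]]
ft_force: [-9.8, -31.8, 7.2]
gripper_width: 0.0001
```

Request:
step_arm([
  {"offset": [0, -1.2, 0], "twist": 0, "gripper": 1},
  {"offset": [0, -3, 0], "twist": 0, "gripper": 1},
  {"offset": [-3, -5, 0], "twist": 0, "gripper": 1},
  {"offset": [-7, -8, 0], "twist": 0, "gripper": 1},
  {"offset": [-7, -13, 0], "twist": 0, "gripper": 1},
])

```text
t: 6.72
tool_pos: [0.5732, -0.0391, 0.1579]
orientation: [[0.006, 0.111, 0.994], [-0.001, 0.994, -0.111], [-1.0, 0.0, 0.006]]
ft_force: [1.1, -0.1, 0.4]
gripper_width: -0.0001
```

Run:
```python
from station import *
from h import *
import cv2
o=get_obs();print(o['t'],where(o),o['ft_force'])
for n in ["wrist","top"]:
    c=capture(n); cv2.imwrite(f"pics/{n}6.png",c["frame"][:,:,::-1]); print([proj(c,w(x,.096,.1)).round() for x in (-.05,.05)], [proj(c,w(x,.012,.074)).round() for x in (-.06,.06)],"piv",proj(c,w(.028,-.08,.06)),proj(c,w(.028,-.18,.06)))
```

```text
6.725 [ 0.00137337 -0.04983025  0.15794779] [ 1.13558949 -0.10462879  0.41891775]
[array([574., 178.]), array([540., 328.])] [array([419., 156.]), array([404., 321.])] piv [282.33495028 273.55830605] [150.60166857 273.37195059]
[array([270., 252.]), array([278., 194.])] [array([319., 266.]), array([328., 197.])] piv [377.1173931  223.14368969] [433.5356947  230.26929777]
```

View pics/wrist6.png

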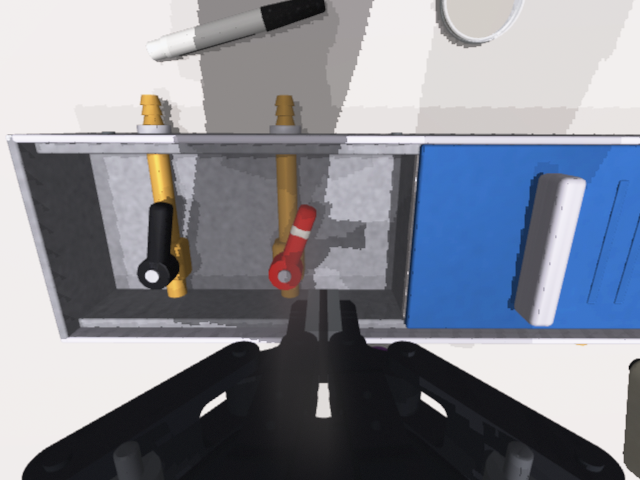

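View pics/top6.png

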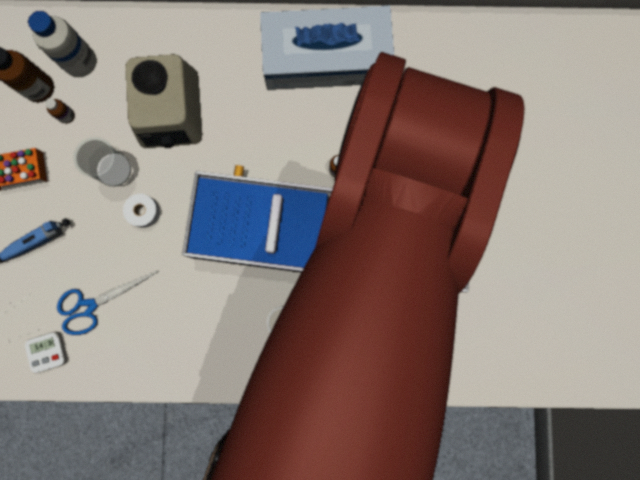

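Run:
```python
from station import *
from h import *
c=capture("wrist"); t=capture("top")
def B(p): d=p[:2]-C; return np.array([d@EX,d@EY])
for p,q in [((285,276),(307,210)),((152,276),(162,208))]:
    a,b=B(plane(c,p,.06)),B(plane(c,q,.06)); d=b-a
    print(a,b,np.linalg.norm(d),np.degrees(np.arctan2(d[1],-d[0])))
for p,h,n in [((377,222),(366,250),'r'),((432,230),(424,258),'b')]:
    a,b=B(plane(t,p,.06)),B(plane(t,h,.06)); d=b-a
    print(n,a,b,np.degrees(np.arctan2(d[1],-d[0])))
o=get_obs(); print(off(o,-.005,-.120,.11))
```

```text
[ 0.02689932 -0.08128366] [-0.02374635 -0.0638196 ] 0.05357217393101236 19.025639109661462
[ 0.02650991 -0.18127641] [-0.02559131 -0.16605544] 0.05427904412089451 16.285310427454394
r [ 0.02999881 -0.07956398] [-0.02171083 -0.06605501] 14.641101411172182
b [ 0.0281332 -0.1772679] [-0.02282386 -0.1683479 ] 9.928994629330738
(array([ 4.41, -7.  , -0.43]), 'twist', np.float64(-0.14))
```

Request:
step_arm([
  {"offset": [0, -5, -0.7], "twist": 0, "gripper": 1},
  {"offset": [3, -6.8, -1.3], "twist": 0, "gripper": 1},
  {"offset": [4.4, -6.8, -1.3], "twist": 0, "gripper": 1},
  {"offset": [4.4, -6.8, -1.3], "twist": 0, "gripper": 1},
])

```text
t: 7.42
tool_pos: [0.5503, -0.1028, 0.1091]
orientation: [[-0.002, 0.112, 0.994], [0.002, 0.994, -0.112], [-1.0, 0.001, -0.002]]
ft_force: [-0.4, 0.2, -0.0]
gripper_width: -0.0003
```

Run:
```python
from station import *
from h import *
import cv2
o=get_obs();print(o['t'],where(o),o['ft_force'],off(o,-.014,-.118,.044))
for n in ["wrist"]:
    c=capture(n); cv2.imwrite(f"pics/{n}7.png",c["frame"][:,:,::-1])
for th in (10,17,30,45,60,75,85,90):
    a=np.radians(th);s,k=np.sin(a),np.cos(a);d=.007+.011*s+.0125*k
    print(th,.028-.038*k-d*s,-.08+.038*s-d*k)
```

```text
7.425 [-0.0142025  -0.11574402  0.10906032] [-0.43799906  0.17598506 -0.03428289] (array([ 6.51, -0.23,  0.03]), 'twist', np.float64(0.01))
10 -0.013107548339595348 -0.09429921318794521
17 -0.01482143165729394 -0.09009105430983538
30 -0.01657162411746141 -0.08120031754730549
45 -0.01556980515339464 -0.06982968978321703
60 -0.010724836600143815 -0.05847917437700575
75 -0.0019847442187336806 -0.04869389314308031
85 0.005712975136961312 -0.043804708192589095
90 0.009999999999999998 -0.042
```

View pics/wrist7.png

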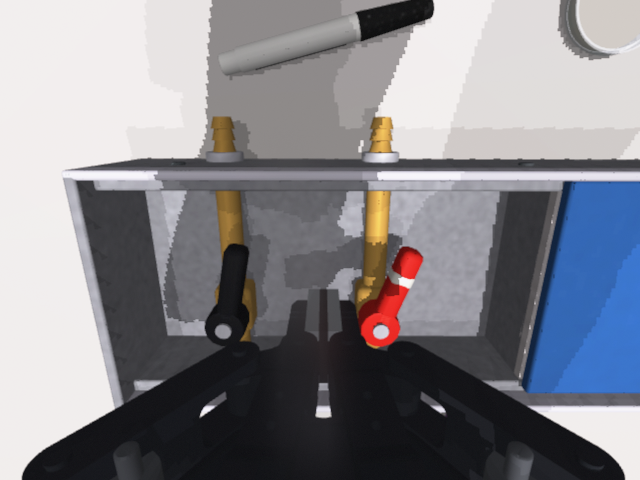

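Request:
step_arm([
  {"offset": [2.5, 0, 0], "twist": 0, "gripper": 1},
  {"offset": [4.5, 0, 0], "twist": 0, "gripper": 1},
  {"offset": [6.3, 0, 0], "twist": 0, "gripper": 1},
  {"offset": [6.3, 0, 0], "twist": 0, "gripper": 1},
])

```text
t: 7.98
tool_pos: [0.5499, -0.1036, 0.0457]
orientation: [[-0.002, 0.113, 0.994], [0.001, 0.994, -0.113], [-1.0, 0.001, -0.003]]
ft_force: [-0.6, -0.5, -0.3]
gripper_width: -0.0002
```

Run:
```python
from station import *
from h import *
import cv2
o=get_obs();print(o['t'],where(o),o['ft_force'],off(o,-.016,-.081,.045))
for n in ["wrist"]:
    c=capture(n); cv2.imwrite(f"pics/{n}8.png",c["frame"][:,:,::-1])
```

```text
7.975 [-0.01448246 -0.11656072  0.0457232 ] [-0.64334783 -0.53095167 -0.33453602] (array([ 0.08,  3.56, -0.15]), 'twist', np.float64(-0.02))
```

View pics/wrist8.png

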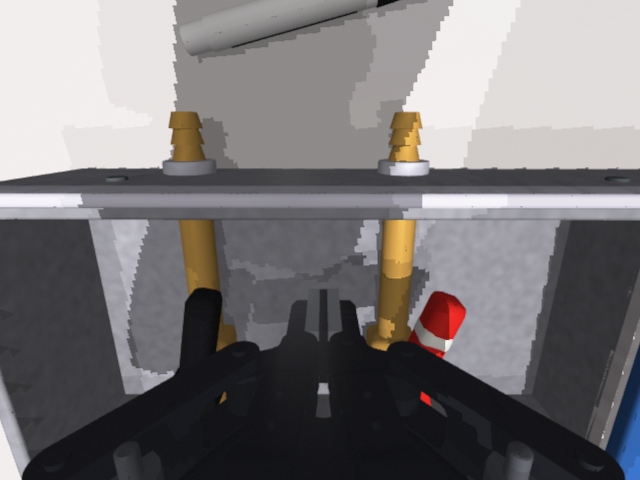

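Request:
step_arm([
  {"offset": [0, 1.3, -0.1], "twist": 0, "gripper": 1},
  {"offset": [0, 2.5, -0.1], "twist": 0, "gripper": 1},
  {"offset": [0, 3.5, -0.1], "twist": 0, "gripper": 1},
  {"offset": [0, 4.2, -0.1], "twist": 0, "gripper": 1},
  {"offset": [0, 4.7, -0.1], "twist": 0, "gripper": 1},
])

```text
t: 8.65
tool_pos: [0.5553, -0.0571, 0.0474]
orientation: [[0.0, 0.113, 0.994], [-0.0, 0.994, -0.113], [-1.0, -0.0, 0.0]]
ft_force: [0.1, -2.1, 0.1]
gripper_width: -0.0001
```

Run:
```python
from station import *
from h import *
import cv2
o=get_obs();print(o['t'],where(o),o['ft_force'],off(o,-.0107,-.0585,.045),off(o,-.002,-.0487,.045))
for n in ["wrist"]:
    c=capture(n); cv2.imwrite(f"pics/{n}9.png",c["frame"][:,:,::-1])
```

```text
8.65 [-0.01433977 -0.06980028  0.04740037] [ 0.06406782 -2.1004041   0.11988501] (array([0.24, 1.13, 0.36]), 'twist', np.float64(-0.03)) (array([0.24, 2.11, 1.23]), 'twist', np.float64(-0.03))
```

View pics/wrist9.png

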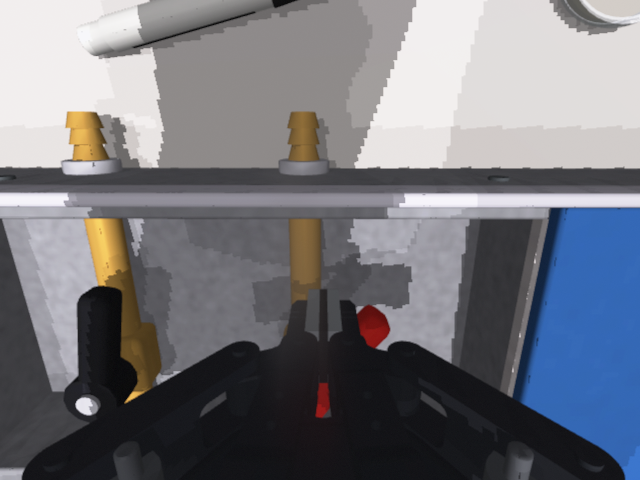

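Request:
step_arm([
  {"offset": [0.1, 0.6, 0.2], "twist": 0, "gripper": 1},
  {"offset": [0.2, 1.1, 0.5], "twist": 0, "gripper": 1},
  {"offset": [0.2, 1.6, 0.9], "twist": 0, "gripper": 1},
  {"offset": [0.2, 2.1, 1.3], "twist": 0, "gripper": 1},
  {"offset": [0.2, 2.3, 1.6], "twist": 0, "gripper": 1},
])

```text
t: 9.32
tool_pos: [0.5738, -0.036, 0.045]
orientation: [[-0.001, 0.113, 0.994], [0.0, 0.994, -0.113], [-1.0, 0.0, -0.001]]
ft_force: [-1.9, -2.3, -0.3]
gripper_width: 0.0
```

Request:
step_arm([
  {"offset": [0, 0.2, 0.3], "twist": 0, "gripper": 1},
  {"offset": [0, 0.4, 0.6], "twist": 0, "gripper": 1},
])

```text
t: 9.57
tool_pos: [0.5802, -0.033, 0.0452]
orientation: [[-0.0, 0.113, 0.994], [0.0, 0.994, -0.113], [-1.0, 0.0, -0.0]]
ft_force: [-1.4, -2.2, -0.3]
gripper_width: -0.0
```

Run:
```python
from station import *
from h import *
import cv2
o=get_obs();print(o['t'],where(o),o['ft_force'])
for n in ["wrist","top","side"]:
    c=capture(n); cv2.imwrite(f"pics/{n}10.png",c["frame"][:,:,::-1])
```

```text
9.575 [ 0.00771186 -0.04305463  0.04518924] [-1.41583382 -2.23912347 -0.27515368]
```

View pics/wrist10.png

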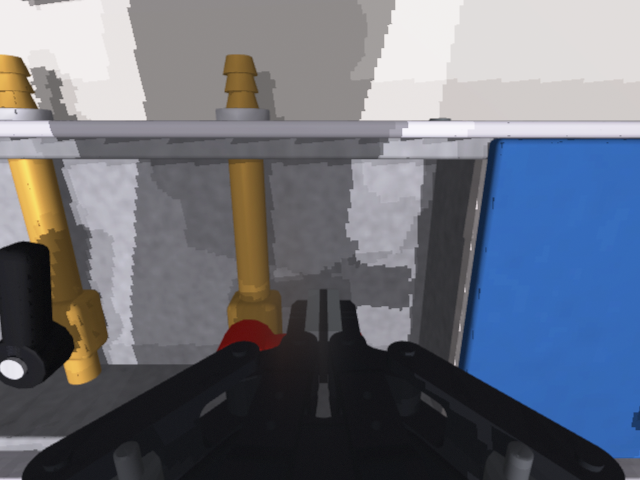

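Keep pushing in +x with the force watched until the stop responds.

Request:
step_arm([
  {"offset": [0, 0, 0.2], "twist": 0, "gripper": 1},
  {"offset": [0, 0, 0.4], "twist": 0, "gripper": 1},
])

```text
t: 9.98
tool_pos: [0.584, -0.0333, 0.0453]
orientation: [[-0.0, 0.113, 0.994], [0.001, 0.994, -0.113], [-1.0, 0.001, -0.0]]
ft_force: [-3.7, 2.9, 0.5]
gripper_width: -0.0004
```

Request:
step_arm([
  {"offset": [0, 0, 0.2], "twist": 0, "gripper": 1},
  {"offset": [0, 0, 0.3], "twist": 0, "gripper": 1},
])

```text
t: 10.22
tool_pos: [0.5843, -0.0332, 0.0451]
orientation: [[-0.006, 0.113, 0.994], [0.001, 0.994, -0.113], [-1.0, 0.0, -0.006]]
ft_force: [-20.1, 4.1, 14.4]
gripper_width: -0.0002
```

Request:
step_arm([
  {"offset": [0, 0, -1], "twist": 0, "gripper": 1},
  {"offset": [0, 0, -2.5], "twist": 0, "gripper": 1},
  {"offset": [-4, 0, -2.5], "twist": 0, "gripper": 1},
  {"offset": [-10, 0, -2.5], "twist": 0, "gripper": 1},
  {"offset": [-14, 0, -2.5], "twist": 0, "gripper": 1},
])

```text
t: 10.85
tool_pos: [0.5632, -0.0315, 0.1885]
orientation: [[0.004, 0.113, 0.994], [-0.001, 0.994, -0.113], [-1.0, -0.001, 0.004]]
ft_force: [0.0, -0.3, -0.4]
gripper_width: 0.0003
```

Run:
```python
from station import *
from h import *
import cv2
o=get_obs();print(o['t'],where(o),o['ft_force'])
for n in ["wrist"]:
    c=capture(n); cv2.imwrite(f"pics/{n}11.png",c["frame"][:,:,::-1]); print(proj(c,w(.028,-.08,.06)),proj(c,w(.028,-.025,.06)))
```

```text
10.85 [-0.00939925 -0.04346903  0.18853418] [ 0.01810073 -0.34095784 -0.35206312]
[279.53170464 271.12585405] [343.95760127 271.09876686]
```

View pics/wrist11.png

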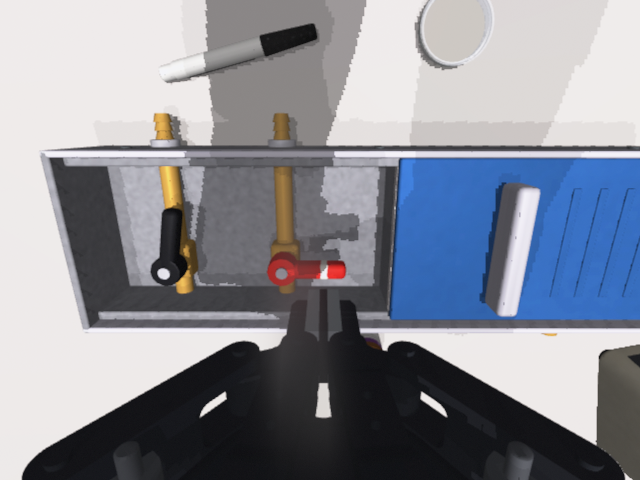

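Request:
step_arm([
  {"offset": [-4, -4, 0], "twist": 0, "gripper": 1},
  {"offset": [-6, -10, 0], "twist": 0, "gripper": 1},
  {"offset": [-6, -16, 0], "twist": 0, "gripper": 1},
  {"offset": [-6, -22, 0], "twist": 0, "gripper": 1},
  {"offset": [-6, -28, 0], "twist": 0, "gripper": 1},
])

```text
t: 11.52
tool_pos: [0.5303, -0.3117, 0.2455]
orientation: [[0.001, 0.113, 0.994], [-0.001, 0.994, -0.113], [-1.0, -0.001, 0.001]]
ft_force: [0.9, -0.3, 0.2]
gripper_width: -0.0
```

Request:
step_arm([
  {"offset": [0, -5, 0], "twist": 0, "gripper": 1},
  {"offset": [0, -10, 0], "twist": 0, "gripper": 1},
  {"offset": [0, -10, 0], "twist": 0, "gripper": 1},
])

```text
t: 11.9
tool_pos: [0.518, -0.4122, 0.2439]
orientation: [[-0.0, 0.117, 0.993], [-0.0, 0.993, -0.117], [-1.0, -0.0, -0.0]]
ft_force: [0.0, 1.0, -0.1]
gripper_width: -0.0004
```

Run:
```python
from station import *
from h import *
import cv2
o=get_obs();print(o['t'],where(o),o['ft_force'])
for n in ["top","side"]:
    c=capture(n); cv2.imwrite(f"pics/{n}12.png",c["frame"][:,:,::-1])
    print(n,[proj(c,w(x,y,z)).round(1).tolist() for x,y,z in [(.028,-.08,.06),(.028,-.025,.06),(-.05,.096,.1),(.05,.096,.1),(-.06,.012,.074),(.06,.012,.074)]])
a=cv2.imread("pics/top12.png"); cv2.imwrite("pics/topz12.png",cv2.resize(a[140:345,175:485],None,fx=2.58,fy=2.58,interpolation=cv2.INTER_CUBIC))
```

```text
11.9 [-0.01143953 -0.42682368  0.24389992] [ 0.02393329  0.98106363 -0.11745105]
top [[377.1, 223.1], [346.1, 219.2], [270.0, 252.2], [278.1, 193.9], [319.0, 265.5], [327.7, 197.4]]
side [[380.0, 237.9], [352.8, 233.7], [283.8, 246.4], [295.4, 204.3], [326.5, 264.8], [337.6, 214.1]]
```

View pics/topz12.png

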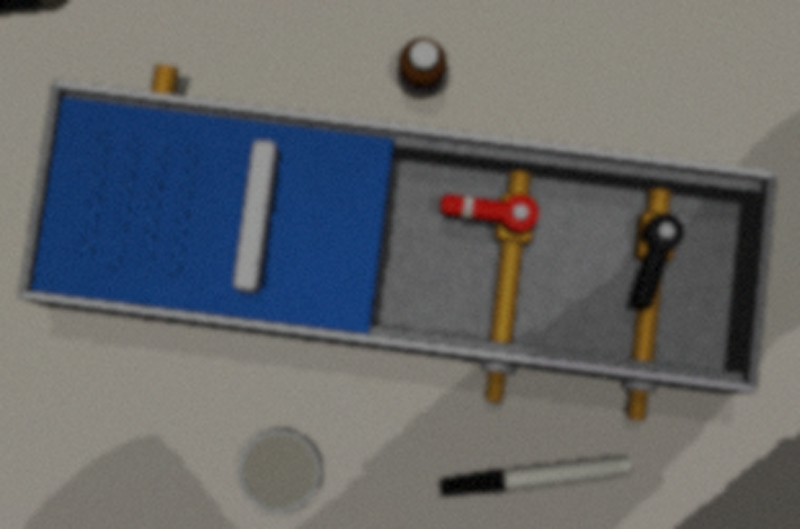

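View pics/side12.png

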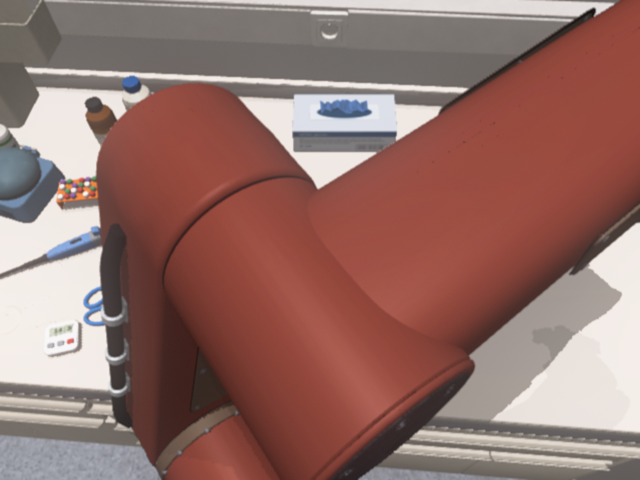

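```bash
python3 -c "
from station import *
print(sign_off())"
```

```text
the job is handed in; nothing more can be done
None
```

The cover is at its end stop, the red handle is at its shut stop, and I handed the job in at about 12 s.

- **Cover:** I pushed the bar along +y with the closed fingertips until the arm stalled at about 33 N. In the last top picture the bar centre is within about 1 px (roughly 1 to 2 mm) of where it should be at the stop. The cover looks flat in its guides, and both taps are bare.
- **Red handle:** I pushed it round until the stop pushed back at about 20 N sideways. In the last wrist and top pictures it points along +y, within a degree or two.
- **Everything else:** The black handle, bottle and dish are where they started to within 1 to 2 px, and the marker looks unmoved. The hand ended well to the right of the box at z = 0.24 m, touching nothing.

**Checks that failed or disagreed:**
- The arm blocked the side camera at the end, so the final state is confirmed only by the top and wrist views.
- The two views gave starting handle angles 4 to 6 degrees apart: red 19 against 15 degrees, black 16 against 10 degrees. For the black handle I therefore compared pixels in the same top view, not angles.

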